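# Spin-check the reagent carousel and stop it on the pointer

### The job

Check that the reagent carousel runs freely: with a fingertip flick it anticlockwise (seen from above) and let it spin untouched until the blue-capped bottle has gone past the orange pointer at least once. Do not let it run down by itself: on a later pass, as the blue-capped bottle comes up to the pointer, brake it with a fingertip so that this bottle stops right at the pointer, then take the finger away. Only touch the carousel, do not lift or shift it, and leave the other things on the bench alone.

Things in the scene. Friction and masses are not known exactly. Their poses are not given: they have to be found in the camera images.
- carousel_base: Grey round base of the carousel, 236 dia, loose on rubber feet, 2.2 kg. Origin: centre of its underside, on the vertical spin axis. Its -x axis points to the orange pointer, which stands on a short arm 109 to 159 from the axis, top 28 above the bench. (lengths in mm)
- pointer (a point): Point just outside the turntable's rim above the inner tip of the orange pointer, 125 from the spin axis, 37 above the bench. (lengths in mm)
- rotor: White turntable, 240 dia, flat top face 37 above the bench. Origin on the spin axis, 24 above the bench; its -x axis points to the blue-capped bottle. Four bottles are fixed on it; outside them the top is a bare flat ring (76 to 120 from the axis): a fingertip pressed down on it brakes almost at once. Hub nut of radius 16 in the middle, lower than the bottles. (lengths in mm)
- blue_mark (a point): Top of the blue-capped bottle, on its axis, 60 from the spin axis, 97 above the bench. The four bottles, caps blue, white, violet, white, stand 90 degrees apart, all 60 from the spin axis; bodies 31 dia and upright to 84 above the bench, tops of all 95 to 99. (lengths in mm)
- carousel (a joint): Turn of the turntable, rad, growing anticlockwise from above, no stops. It counts whole turns: blue-capped bottle at the pointer at 0, 6.283, 12.566.. Starts between -4.6 and -2.0: 0 is the first pass; stop at 6.283 or later. Light bearing: pushed to 4 rad/s by a bottle's side it coasts two to three turns, slowing by 0.25 to 0.4 rad/s2 plus 0.08 to 0.12/s of its speed, and stays where it stops.
- orange_cup: specimen cup with orange lid, 60 dia x 64 high; a loose bystander, leave it alone. Origin: centre of its underside. (lengths in mm)
- violet_jar: staining jar, violet with black lid, 56 dia x 115 high; a loose bystander, leave it alone. Origin: centre of its underside. (lengths in mm)
- amber_bottle: small amber bottle with black cap, 27 dia x 60 high; a loose bystander, leave it alone. Origin: centre of its underside. (lengths in mm)
- tape: roll of beige tape lying flat, 104 dia x 25 high; a loose bystander, leave it alone. Origin: centre of its underside. (lengths in mm)
- tube_stand: empty dark red tube rack, 48 x 139 x 66 high; a loose bystander, leave it alone. Origin: centre of its underside. (lengths in mm)

How it is judged:
By the outcome, as a careful person would: the job done as asked, in the order asked, and still so for the second after the job is handed in, with the robot touching nothing.
It also fails if it takes over 45 s, if anything falls off the work surface, if the arm or the gripper's body presses on something with over 40 N, if the wrist force passes 120 N, or if a joint passes its speed limit or range.

### The arm

A 7-joint arm with a two-finger parallel gripper is mounted at the origin on a cart in front of the work surface, level with it; the furniture and walls round the work are solid. World frame = base frame: x ahead of the robot, y to its left, z up, the work surface at z = 0. Lengths are in m, angles in rad, forces in N, time in s.
With the tool pointing down it reaches from about 0.425 to 0.925 m from the base axis. Payload 6.8 kg.
Tool frame: the origin (TCP) lies midway between the tips of the shut fingers; the grasp point (between the pads) lies 19 mm behind it (grip_point_offset is the distance from the TCP to the grasp point, in m); y points along the fingers, x is the direction in which the jaws open and shut, and the axes are right-handed (so a half turn about y gives the same grasp; the last joint's range is limited). The gripper opens to 85 mm and grips with 20 to 120 N. Pads are 22 mm wide; open, the fingers measure 114 mm over their backs; the gripper's body (76 mm by 85 mm) begins 54 mm behind the grasp point. The pads swing forward as they close: fully open they stand 13 mm farther back than shut.
Start: joints at [0.998, 0.477, 0.022, 1.555, -0.011, 1.109, -0.083], TCP at [0.303, -0.603, 0.231] pointing down, gripper open.
Joint ranges: [-2.96, 2.96], [-0.34, 2.1], [-1.41, 1.46], [0.24, 2.44], [-1.37, 4.51], [0.17, 1.92], [-2.96, 2.96]. Speed limits (rad/s): [2.39, 2.39, 3.14, 3.14, 3.14, 3.14, 3.14].

### API

Orientations are given as a unit quaternion [w, x, y, z].
In Python, from station import get_obs, read_camera, hand_in, grip_point_offset gives the robot as it stands.
- The arm moves only by the tool play_rows, never from a script. Its argument "increments" is a list of rows, each a list of 2 entries, a list of its own where there are three numbers: the shift along the tool's x, y, z in m, then the turn, a rotation vector about the tool's x, y, z in degrees. In form: [[[tx, ty, tz], [ax, ay, az]], ...]. A call has 1 to 20 rows; each row shifts and turns the commanded pose from where the row before left it, along the tool's axes as they then stand; what a row does not reach is not made up. A row lasts 1/12 s, in which the tool goes at most 41.7 mm and 7.16 degrees, less where a joint would pass 70% of its speed; a pose out of reach is approached as far as the arm can. A call with a gripper value outside its range is refused whole. "gripper" is the finger opening in m, from 0 to 0.0854, set as the call begins (left out, the last holds). The fingers move at their own pace and stop on an object; "grip_force" is the grip in N (left out, the last holds). Time passes only in rows, so rows that do not move let the fingers close. It gives the time, the measured TCP pose, the force and the opening at its end, in the units of the state.
- get_obs(): the state, without advancing time (a new reading comes with each control period).
- read_camera(name): name is "side" or "top" or "wrist"; returns a dict with "color" (400x640x3 uint8, red, green, blue), "range_z" (400x640 float32, m along the optical axis (not along the pixel's ray), 0 where there is no reading), "intrinsics" (3x3 intrinsics, pixels), "R" (3x3) and "t" (3): a world point X has camera coordinates R X + t; the wrist camera has in their place "hand_eye" (4x4, takes a point from camera to tool coordinates, whose origin is the TCP and whose axes are the tool frame's). Camera axes: x right, y down, z forward; pixel columns grow to the right and rows downward; lengths in m; the calibration is good to about 2 mm. The wrist camera is an equidistant fisheye: a pixel r from the principal point sees the ray r / f radians off the axis. A picture is of the moment at which its call begins: read the wrist's pose just before it.
- hand_in(): hands the job in, once; it reports no verdict.
The state is a dict: "t": time; "q": joint angles; "joint_vel": joint speeds; "joint_torque": joint torques, N m; "eef_pos": TCP position; "tool_rot": TCP orientation; "contact_force": force on the tool from outside, world axes, zero at the start; "torque": the same for the moment, N m; "gripper_width": opening from 0.0 (shut) to 1.0 (fully open).
Only numpy, scipy, OpenCV 4.12 (cv2) and the standard library are available. Lean on these libraries where they do the work, as an engineer would, in place of code of your own. Each camera call takes 0.05 s, during which the arm holds its last target. There are 200 camera calls.

## Working session

There is one attempt and no reset: what is moved stays moved. The work goes in short steps, Python scripts to look and compute and a tool call to move; the robot and the scene stay as the last step left them, time stands still between calls to the robot, and variables do not carry over. Pictures are saved under pics/ and viewed, about 8 in all and at most 12, crops included, and the job is handed in when it is done.

Besides the shell and the picture viewer there is one more tool, called after "Call:" as a command line: name --argument value ..., lists and objects as JSON in quotes. play_rows: Moves the arm, as the interface text tells. Its arguments: {"type":"object","properties":{"increments":{"type":"array","items":{"type":"array"}},"gripper":{"type":"number"},"grip_force":{"type":"number"}},"required":["increments"]}

```bash
mkdir -p pics; ls; python3 - <<'E'
from station import *
import cv2,numpy as np
print(get_obs())
for n in("top","side"):
    c=read_camera(n); cv2.imwrite(f"pics/{n}0.png",c["color"][...,::-1]); np.savez(f"{n}0.npz",**c)
    print(n,c["intrinsics"],c["R"],c["t"])
E
```

```text
pics
{'t': 0.0, 'q': array([ 0.99789062,  0.47775894,  0.0223339 ,  1.55645432, -0.01151709,
        1.1092586 , -0.08311823]), 'joint_vel': array([-1.71884147e-03,  3.09864340e-04, -1.32573309e-03, -9.02712554e-04,
       -7.42222215e-04,  6.09718601e-05, -4.90759995e-04]), 'joint_torque': array([ 3.51107255e-04, -5.96451187e+01,  1.60841502e+00, -2.81198752e+01,
        1.24693671e-02,  9.20890277e-03,  2.68908241e-05]), 'eef_pos': array([ 0.30230388, -0.60287287,  0.23035196]), 'tool_rot': array([ 0.60200732, -0.60142479,  0.37194569, -0.37085284]), 'contact_force': array([-1.20515472,  0.49949579,  0.74213518]), 'torque': array([ 0.01920399, -0.03571801,  0.03761042]), 'gripper_width': 1.0009638145787907}
top [[400.66022048   0.         321.96134872]
 [  0.         400.66022048 200.31907109]
 [  0.           0.           1.        ]] [[-0.00577884 -0.99989647  0.01317762]
 [-0.98972524  0.00383637 -0.14293087]
 [ 0.14286551 -0.0138682  -0.98964495]] [0.05401709 0.49127595 1.15696133]
side [[509.91410705   0.         318.18850108]
 [  0.         509.91410705 192.56318777]
 [  0.           0.           1.        ]] [[ 0.17687549 -0.98413542 -0.01387599]
 [-0.45315395 -0.06891261 -0.88876462]
 [ 0.87370851  0.16348863 -0.4581538 ]] [-0.05343437  0.29648011  1.35884668]
```

View pics/top0.png

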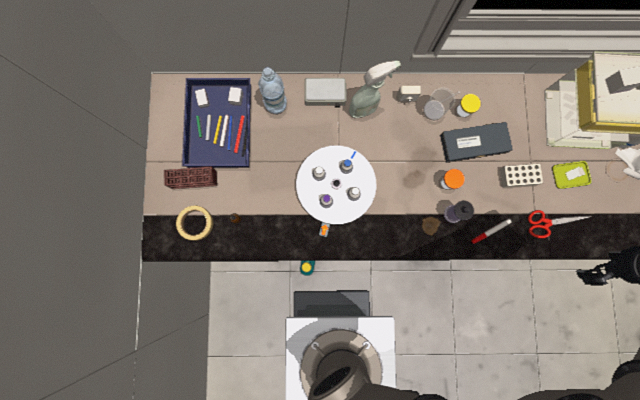

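View pics/side0.png

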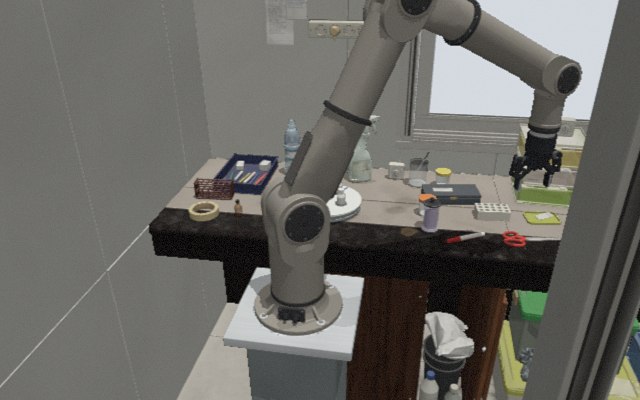

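Top view: the turntable is centred near (336,184), with the blue cap near (347,164) and the orange pointer near (324,230), on the robot side. I'll enlarge this area.

```bash
cat > h.py <<'E'
import numpy as np,cv2
from station import *
def back(c,u,v,z):
    K,R,t=c["intrinsics"],c["R"],c["t"]
    d=R.T@np.linalg.solve(K,[u,v,1]); o=-R.T@t
    return o+d*(z-o[2])/d[2]
E
python3 - <<'E'
from h import *
c=dict(np.load("top0.npz"))
im=c["color"][135:245,285:390,::-1]
cv2.imwrite("pics/c0.png",cv2.resize(im,None,fx=5,fy=5,interpolation=cv2.INTER_CUBIC))
# ellipse fit of white disc
g=c["color"].astype(int); m=((g.min(2)>200)).astype(np.uint8); m[:135]=0;m[245:]=0;m[:,:285]=0;m[:,390:]=0
cs,_=cv2.findContours(m,cv2.RETR_EXTERNAL,cv2.CHAIN_APPROX_NONE); k=max(cs,key=cv2.contourArea)
P=np.array([back(c,*p[0],0.037)[:2] for p in cv2.convexHull(k)])
A=np.c_[2*P,np.ones(len(P))]; s=np.linalg.lstsq(A,(P**2).sum(1),rcond=None)[0]
print("centre",s[:2],"r",np.sqrt(s[2]+s[:2]@s[:2]))
g=c["color"]
for (u,v,z) in [(347,164,.097),(324,230,.028),(326,201,.097),(319,173,.097),(354,194,.097),(460,209,.115),(454,178,.064),(235,217,.06),(194,223,.025),(190,177,.066)]:
    print(u,v,back(c,u,v,z).round(3),g[v,u])
E
```

```text
centre [0.54113301 0.00956891] r 0.11884930918985843
347 164 [ 0.587 -0.02   0.097] [ 80 124 203]
324 230 [0.404 0.046 0.028] [244 171  42]
326 201 [0.481 0.041 0.097] [128  91 165]
319 173 [0.561 0.06  0.097] [178 172 166]
354 194 [ 0.5   -0.038  0.097] [170 164 159]
460 209 [ 0.454 -0.33   0.115] [58 52 52]
454 178 [ 0.552 -0.336  0.064] [240 129  39]
235 217 [0.44  0.303 0.06 ] [58 48 43]
194 223 [0.427 0.431 0.025] [43 35 34]
190 177 [0.557 0.435 0.066] [74 44 43]
```

View pics/c0.png

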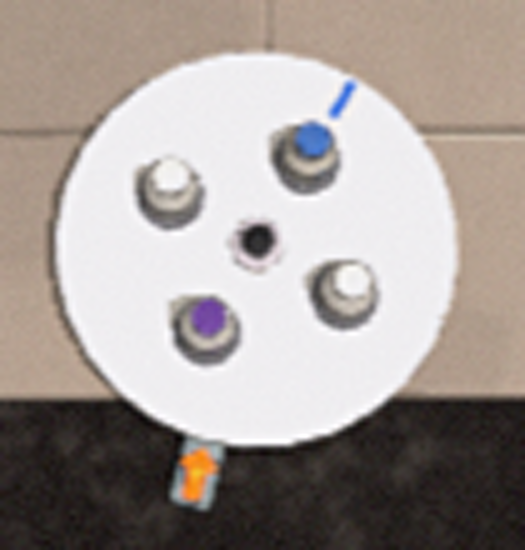

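The blue cap is at crop (314,138) with the radial blue stripe beyond it, violet at (209,317), the whites at (172,174) and (351,281). The pointer runs from its tip at (200,449) to (194,500).

```bash
python3 - <<'E'
from h import *
c=dict(np.load("top0.npz"))
f=lambda u,v,z:back(c,285+(u-2)/5,135+(v-2)/5,z)[:2]
caps=np.array([f(314,138,.097),f(172,174,.097),f(209,317,.097),f(351,281,.097)])
C=caps.mean(0); print(caps.round(4),"C from caps",C)
tip=f(200,449,.028);b=f(194,503,.028)
C2=(C+[0.5411,0.0096])/2
for cc in (C,[0.5411,0.0096],C2):
    for n,p in [("blue",caps[0]),("wh",caps[1]),("vi",caps[2]),("w2",caps[3]),("tip",tip),("ptrend",b)]:
        d=p-cc; print(n,np.degrees(np.arctan2(d[1],d[0])).round(1),np.hypot(*d).round(4),end=' | ')
    print()
from scipy.spatial.transform import Rotation as R
o=get_obs();w,x,y,z=o["tool_rot"];print(R.from_quat([x,y,z,w]).as_matrix().round(3), grip_point_offset)
E
```

```text
[[ 0.5924 -0.0209]
 [ 0.5716  0.0604]
 [ 0.4891  0.04  ]
 [ 0.5094 -0.0406]] C from caps [0.54066047 0.00972015]
blue -30.6 0.0601 | wh 58.6 0.0594 | vi 149.6 0.0597 | w2 -121.8 0.0592 | tip 164.0 0.1252 | ptrend 165.9 0.157 | 
blue -30.7 0.0597 | wh 59.0 0.0593 | vi 149.7 0.0602 | w2 -122.2 0.0594 | tip 164.0 0.1256 | ptrend 165.9 0.1575 | 
blue -30.6 0.0599 | wh 58.8 0.0594 | vi 149.7 0.06 | w2 -122.0 0.0593 | tip 164.0 0.1254 | ptrend 165.9 0.1572 | 
[[ 0.448 -0.001  0.894]
 [-0.894  0.001  0.448]
 [-0.002 -1.    -0.   ]] 0.0187
```

Call:
play_rows --increments '[[[0, 0, 0], [0, -6.5, 0]], [[0, 0, 0], [0, -6.5, 0]], [[0, 0, 0], [0, -6.5, 0]], [[0, 0, 0], [0, -6.5, 0]], [[0, 0, 0], [0, -6.4, 0]], [[0, 0, 0.02], [0, 0, 0]], [[-0.003, 0, 0.035], [0, 0, 0]], [[-0.003, 0, 0.035], [0, 0, 0]], [[-0.003, 0, 0.035], [0, 0, 0]], [[-0.003, 0, 0.035], [0, 0, 0]], [[-0.003, 0, 0.035], [0, 0, 0]], [[-0.003, 0, 0.035], [0, 0, 0]], [[-0.003, 0, 0.035], [0, 0, 0]], [[-0.003, 0, 0.035], [0, 0, 0]], [[-0.003, 0, 0.035], [0, 0, 0]], [[-0.003, 0, 0.035], [0, 0, 0]], [[-0.003, 0, 0.035], [0, 0, 0]], [[-0.003, 0, 0.035], [0, 0, 0]], [[-0.003, 0, 0.035], [0, 0, 0]], [[-0.003, 0, 0.035], [0, 0, 0]]]' --gripper 0

```text
t: 1.77
eef_pos: [0.5292, -0.1429, 0.2311]
tool_rot: [-0.681, 0.681, -0.189, 0.189]
contact_force: [0.6, -0.1, 0.5]
gripper_width: 0.002
```

Call:
play_rows --increments '[[[-0.0097, 0, 0.0338], [0, 0, 0]], [[-0.0097, 0, 0.0338], [0, 0, 0]], [[-0.0097, 0, 0.0338], [0, 0, 0]], [[-0.0097, 0, 0.0338], [0, 0, 0]], [[-0.0097, 0, 0.0338], [0, 0, 0]], [[-0.0097, 0, 0.0338], [0, 0, 0]], [[-0.0097, 0, 0.0338], [0, 0, 0]], [[0, 0.035, 0], [0, 0, 0]], [[0, 0.035, 0], [0, 0, 0]], [[0, 0, 0], [0, 0, 0]], [[0, 0, 0], [0, 0, 0]]]'

```text
t: 2.68
eef_pos: [0.5909, 0.0926, 0.1597]
tool_rot: [-0.681, 0.682, -0.19, 0.187]
contact_force: [-0.1, 0.3, 0.4]
gripper_width: 0.001
```

```bash
python3 - <<'E'
from h import *
o=get_obs();print(o["t"],o["eef_pos"],o["tool_rot"])
w=read_camera("wrist");o1=get_obs();t=read_camera("top")
np.savez("w1.npz",**w)
print(o1["t"],w["intrinsics"],w["hand_eye"])
a=cv2.resize(w["color"],(640,400));b=cv2.resize(t["color"][135:245,285:390],None,fx=3,fy=3)
cv2.imwrite("pics/v1.png",np.vstack([a[:,:],np.zeros((0,640,3),np.uint8)])[...,::-1])
cv2.imwrite("pics/v1t.png",t["color"][90:290,230:450,::-1].repeat(3,0).repeat(3,1)[:600,:])
E
```

```text
2.6833 [0.59093339 0.09261801 0.15969816] [-0.68057677  0.68228346 -0.19039348  0.18722943]
2.7333 [[309.70691629   0.         324.00342587]
 [  0.         309.70691629 202.89926055]
 [  0.           0.           1.        ]] [[ 9.99999637e-01 -6.69629103e-04  5.27754986e-04  9.19047411e-04]
 [-6.92721168e-04 -2.77251050e-01  9.60797260e-01 -1.42721383e-01]
 [-4.97057184e-04 -9.60797277e-01 -2.77251413e-01  6.93014398e-02]
 [ 0.00000000e+00  0.00000000e+00  0.00000000e+00  1.00000000e+00]]
```

View pics/v1.png

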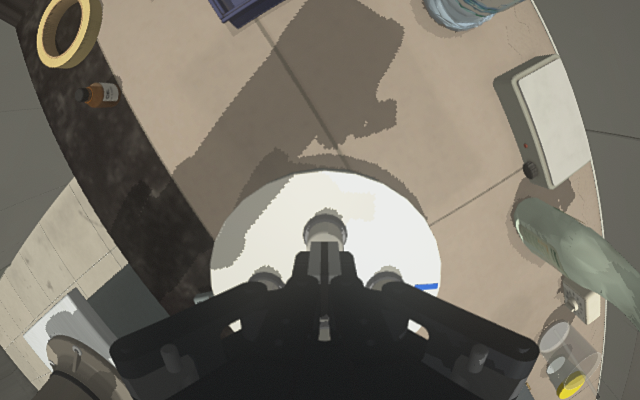

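View pics/v1t.png

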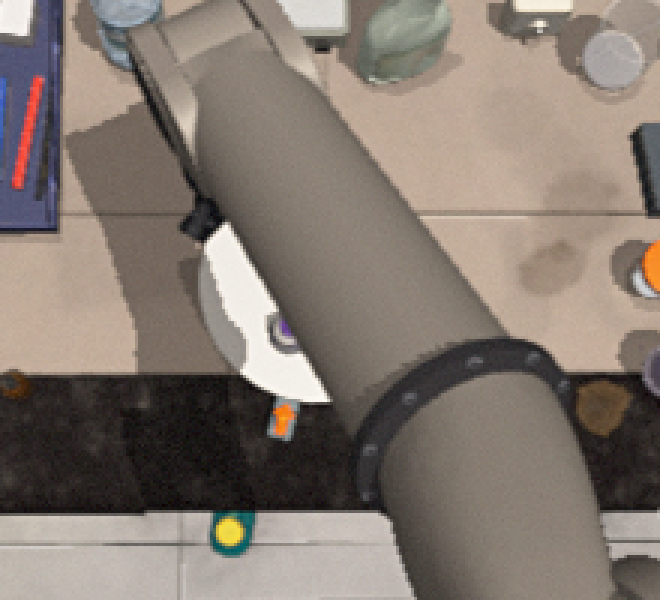

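Wrist view: the ring and the blue stripe (426,287) are visible past the fingers. Top view: the arm hides the right half, but the left sector with the violet cap (287,325) and pointer (285,420) is visible. Both cameras can track the spin from this hover spot. Next is the pre-flick point.

Call:
play_rows --increments '[[[0.015, 0, -0.0346], [0, 0, 0]], [[0.015, 0, -0.0346], [0, 0, 0]], [[0.015, 0, -0.0346], [0, 0, 0]], [[0.015, 0, -0.0346], [0, 0, 0]], [[0, 0, 0], [0, 0, 0]], [[0, 0.015, 0], [0, 0, 0]], [[0, 0.015, 0], [0, 0, 0]]]'

```text
t: 3.37
eef_pos: [0.5751, -0.0579, 0.1345]
tool_rot: [0.681, -0.681, 0.188, -0.192]
contact_force: [0.6, -0.3, -0.4]
gripper_width: 0.001
```

```bash
python3 - <<'E'
from h import *
for i in range(3):
    o=get_obs();print(o["t"],o["eef_pos"].round(4))
    t=read_camera("top")
E
```

```text
3.3667 [ 0.5751 -0.0579  0.1345]
3.4167 [ 0.5728 -0.0573  0.1309]
3.4667 [ 0.5725 -0.0569  0.1316]
```

Call:
play_rows --increments '[[[0, 0.025, 0], [0, 0, 0]], [[0, 0.025, 0], [0, 0, 0]], [[0, 0.022, 0], [0, 0, 0]], [[0, 0, 0], [0, 0, 0]], [[0, 0, 0], [0, 0, 0]]]'

```text
t: 3.93
eef_pos: [0.5732, -0.0561, 0.0602]
tool_rot: [0.681, -0.681, 0.189, -0.189]
contact_force: [-0.8, 0.2, 0.6]
gripper_width: 0.001
```

```bash
cat > ang.py <<'E'
from h import *
from scipy.spatial.transform import Rotation as Ro
C=np.array([0.541,0.0097])
hsv=lambda im:cv2.cvtColor(im,cv2.COLOR_RGB2HSV).astype(int)
def pts_top(c,m,z):
    v,u=np.nonzero(m); K,R,t=c["intrinsics"],c["R"],c["t"]
    d=np.c_[u,v,np.ones(len(u))]@np.linalg.inv(K).T@R; o=-R.T@t
    return (o+d*((z-o[2])/d[:,2])[:,None])[:,:2]-C
def pts_wrist(c,o,m,z):
    v,u=np.nonzero(m); K=c["intrinsics"]
    x=(u-K[0,2])/K[0,0]; y=(v-K[1,2])/K[1,1]; r=np.hypot(x,y)+1e-9
    d=np.c_[x/r*np.sin(r),y/r*np.sin(r),np.cos(r)]
    H=c["hand_eye"]; w,a,b,e=o["tool_rot"]; T=Ro.from_quat([a,b,e,w]).as_matrix()
    d=d@(T@H[:3,:3]).T; p=o["eef_pos"]+T@H[:3,3]
    k=(z-p[2])/d[:,2]; q=(p+d*k[:,None])[:,:2]-C; q[k<0]=9
    return q
def meas(P,r0,r1,n):
    r=np.hypot(*P.T); P=P[(r>r0)&(r<r1)]
    if len(P)<n: return None
    a=np.exp(1j*np.arctan2(P[:,1],P[:,0])).mean()
    return np.degrees(np.angle(a)).round(1),len(P),np.hypot(*P.mean(0)).round(3)
def blue(im):
    h=hsv(im); return (h[...,0]>100)&(h[...,0]<118)&(h[...,1]>110)&(h[...,2]>70)
def vio(im):
    h=hsv(im); return (h[...,0]>124)&(h[...,0]<150)&(h[...,1]>80)&(h[...,2]>60)
def top():
    t0=get_obs()["t"]; c=read_camera("top"); im=c["color"]
    return t0,dict(bt=meas(pts_top(c,blue(im),.097),.045,.075,6),st=meas(pts_top(c,blue(im),.037),.085,.122,3),vt=meas(pts_top(c,vio(im),.097),.045,.075,6)),c
def wrist():
    o=get_obs(); c=read_camera("wrist"); im=c["color"]
    return o["t"],dict(sw=meas(pts_wrist(c,o,blue(im),.037),.085,.122,12),bw=meas(pts_wrist(c,o,blue(im),.097),.045,.075,20),vw=meas(pts_wrist(c,o,vio(im),.097),.045,.075,20)),c
E
python3 - <<'E'
from ang import *
for n,f,g in (("top0",blue,vio),):
    c=dict(np.load("top0.npz"));im=c["color"]
    print(meas(pts_top(c,blue(im),.097),.045,.075,6),meas(pts_top(c,blue(im),.037),.085,.122,3),meas(pts_top(c,vio(im),.097),.045,.075,6))
o=dict(eef_pos=np.array([0.59093339,0.09261801,0.15969816]),tool_rot=[-0.68057677,0.68228346,-0.19039348,0.18722943])
c=dict(np.load("w1.npz"));im=c["color"];print(meas(pts_wrist(c,o,blue(im),.037),.085,.122,12),meas(pts_wrist(c,o,vio(im),.097),.045,.075,12))
o=get_obs();print(o["t"],o["eef_pos"])
E
```

```text
(np.float64(-30.9), 32, np.float64(0.059)) (np.float64(-30.5), 11, np.float64(0.104)) (np.float64(149.5), 35, np.float64(0.06))
(np.float64(-31.5), 106, np.float64(0.107)) None
3.9333 [ 0.57319609 -0.05605241  0.06022289]
```

Call:
play_rows --increments '[[[0, 0, 0.003], [0, 0, 0]], [[0, 0, 0.005], [0, 0, 0]], [[0, 0, 0.007], [0, 0, 0]], [[0, 0, 0.009], [0, 0, 0]], [[0, 0, 0.011], [0, 0, 0]], [[0, 0, 0.013], [0, 0, 0]], [[0, 0, 0.014], [0, 0, 0]], [[0, 0, 0.015], [0, 0, 0]], [[0, 0, 0.015], [0, 0, 0]], [[0, 0, 0.015], [0, 0, 0]], [[0, 0, 0.015], [0, 0, 0]], [[0, 0, 0.012], [0, 0, 0]], [[0, 0, 0.006], [0, 0, 0]]]'

```text
t: 5.02
eef_pos: [0.6458, 0.0666, 0.0593]
tool_rot: [0.682, -0.681, 0.188, -0.188]
contact_force: [0.1, 0.3, -0.6]
gripper_width: -0.002
```

```bash
python3 - <<'E'
from ang import *
c=dict(np.load("top0.npz"));h=hsv(c["color"]);m=(h[...,0]>8)&(h[...,0]<24)&(h[...,1]>150)&(h[...,2]>150)
m[:215]=0;m[240:]=0;m[:,:310]=0;m[:,340:]=0
print("pointer",meas(pts_top(c,m,.028),.1,.17,3))
for i in range(3):
    t,d,c=top();print(round(t,3),d)
    t,d,c=wrist();print(round(t,3),d)
o=get_obs();print(o["t"],o["eef_pos"],o["contact_force"])
E
```

```text
pointer (np.float64(164.7), 42, np.float64(0.14))
5.017 {'bt': (np.float64(101.7), 28, np.float64(0.06)), 'st': (np.float64(100.4), 14, np.float64(0.104)), 'vt': None}
5.067 {'sw': (np.float64(108.6), 201, np.float64(0.102)), 'bw': None, 'vw': None}
5.117 {'bt': (np.float64(117.2), 27, np.float64(0.06)), 'st': (np.float64(116.0), 14, np.float64(0.103)), 'vt': None}
5.167 {'sw': (np.float64(124.2), 165, np.float64(0.102)), 'bw': None, 'vw': None}
5.217 {'bt': (np.float64(131.3), 25, np.float64(0.06)), 'st': (np.float64(131.1), 14, np.float64(0.104)), 'vt': None}
5.267 {'sw': (np.float64(139.5), 128, np.float64(0.102)), 'bw': (np.float64(139.9), 44, np.float64(0.065)), 'vw': None}
5.3167 [0.64446417 0.06241561 0.05919025] [ 1.02377161 -0.18949683  0.13845141]
```

Call:
play_rows --increments '[[[-0.015, 0, 0], [0, 0, 0]], [[-0.016, 0, 0], [0, 0, 0]], [[-0.016, 0, 0], [0, 0, 0]], [[-0.0145, 0, 0], [0, 0, 0]]]'

```text
t: 5.65
eef_pos: [0.5911, 0.0947, 0.0593]
tool_rot: [-0.681, 0.682, -0.189, 0.189]
contact_force: [0.1, 0.3, 0.4]
gripper_width: -0.002
```

```bash
python3 - <<'E'
from ang import *
for i in range(4):
    t,d,c=top();print(round(t,3),{k:(float(v[0]),v[1]) for k,v in d.items() if v})
    t,d,c=wrist();print(round(t,3),{k:(float(v[0]),v[1]) for k,v in d.items() if v})
o=get_obs();print(o["t"],o["eef_pos"],o["contact_force"])
E
```

```text
5.65 {}
5.7 {}
5.75 {}
5.8 {}
5.85 {}
5.9 {}
5.95 {}
6.0 {}
6.05 [0.59293361 0.09448248 0.05932831] [-0.58068355  0.30682827  1.13222728]
```

```bash
python3 - <<'E'
from ang import *
for i in range(14):
    t,d,c=top();print(round(t,3),{k:(float(v[0]),v[1]) for k,v in d.items() if v})
E
```

```text
6.05 {}
6.1 {}
6.15 {}
6.2 {}
6.25 {'vt': (93.9, 10)}
6.3 {'vt': (100.1, 19)}
6.35 {'vt': (105.9, 23)}
6.4 {'vt': (111.2, 25)}
6.45 {'vt': (116.9, 25)}
6.5 {'vt': (122.5, 31)}
6.55 {'st': (-52.1, 5), 'vt': (127.6, 29)}
6.6 {'st': (-46.5, 7), 'vt': (133.4, 28)}
6.65 {'st': (-40.9, 6), 'vt': (138.3, 27)}
6.7 {'st': (-34.9, 4), 'vt': (143.9, 24)}
```

```bash
python3 - <<'E'
from ang import *
for i in range(10):
    for f in (top,wrist):
        t,d,c=f();d={k:(float(v[0]),v[1]) for k,v in d.items() if v}
        print(round(t,3),d)
E
```

```text
6.75 {'vt': (149.5, 19)}
6.8 {}
6.85 {}
6.9 {}
6.95 {}
7.0 {'sw': (-4.6, 122)}
7.05 {}
7.1 {'sw': (5.5, 241)}
7.15 {}
7.2 {'sw': (15.5, 316)}
7.25 {}
7.3 {'sw': (25.3, 357)}
7.35 {}
7.4 {'sw': (34.9, 398)}
7.45 {}
7.5 {'sw': (44.2, 425)}
7.55 {}
7.6 {'sw': (53.3, 352)}
7.65 {}
7.7 {'sw': (62.5, 308)}
```

```bash
cat > fit.py <<'E'
import numpy as np,json
from scipy.optimize import least_squares
D=[(5.067,108.6),(5.117,116.6),(5.167,124.2),(5.217,131.2),(5.267,139.5)]
D+=[(6.25+.05*i,180+v) for i,v in enumerate([93.9,100.1,105.9,111.2,116.9,122.5,127.6,133.4,138.3,143.9,149.5])][2:]
D+=[(7+.1*i,360+v) for i,v in enumerate([-4.6,5.5,15.5,25.3,34.9,44.2,53.3,62.5])]
def th(p,t):
    x0,w0,a,b=p; s=t-5; k=w0+a/b
    return x0+k*(1-np.exp(-b*s))/b-a/b*s
def run(D,b):
    D=np.array(D); y=np.radians(D[:,1]-164.7)
    s=least_squares(lambda q:th([q[0],q[1],q[2],b],D[:,0])-y,[-1,2.7,.3]); return [*s.x,b],np.degrees(s.fun)
def report(D):
    for b in (.08,.1,.12):
        p,r=run(D,b); x0,w0,a,_=p
        ts=5+np.log(1+b*w0/a)/b
        tt=np.linspace(7,ts,4000); x=th(p,tt); i=np.argmax(x>2*np.pi)
        print("b",b,"a",round(a,3),"w0",round(w0,3),"rms",r.std().round(2),"stop t",ts.round(2),"x",np.degrees(x[-1]).round(1)-360,"cross",tt[i].round(2) if i else None, "w",(np.gradient(x,tt)[i]).round(2))
if __name__=="__main__": report(D)
E
python3 fit.py
```

```text
b 0.08 a 0.304 w0 2.747 rms 0.6 stop t 11.81 x 61.0 cross 9.25 w 0.86
b 0.1 a 0.263 w0 2.755 rms 0.59 stop t 12.17 x 72.39999999999998 cross 9.22 w 0.9
b 0.12 a 0.222 w0 2.763 rms 0.57 stop t 12.61 x 85.60000000000002 cross 9.2 w 0.94
```

Call:
play_rows --increments '[[[0, 0.005, 0], [0, 0, 0]], [[0, 0.005, 0], [0, 0, 0]], [[0, 0.004, 0], [0, 0, 0]]]'

```text
t: 8.0
eef_pos: [0.5918, 0.0954, 0.0446]
tool_rot: [-0.681, 0.682, -0.189, 0.189]
contact_force: [0.0, 0.8, 0.4]
gripper_width: 0.003
```

```bash
python3 - <<'E'
from ang import *
import json
L=[]
for i in range(11):
    for f,k in ((top,"bt"),(wrist,"sw")):
        t,d,c=f(); v=d[k]
        if v: L.append((t,360+float(v[0])));print(k,round(t,3),v[0],v[1])
        if t>8.75: break
    if t>8.75: break
o=get_obs();print(o["t"],o["eef_pos"],o["contact_force"])
json.dump(L,open("L.json","w"))
from fit import *
report(D+L); report(D[13:]+L)
E
```

```text
sw 8.05 92.1 384
bt 8.1 98.7 16
sw 8.15 100.1 314
bt 8.2 105.8 22
sw 8.25 107.9 230
bt 8.3 112.5 28
sw 8.35 115.4 137
bt 8.4 120.1 29
sw 8.45 122.6 42
bt 8.5 126.2 30
bt 8.6 133.2 31
bt 8.7 138.9 28
bt 8.8 144.9 24
8.85 [0.5921371  0.09545939 0.04537096] [ 0.39309274  0.73613156 -0.52542545]
b 0.08 a 0.272 w0 2.712 rms 0.93 stop t 12.34 x 88.80000000000001 cross 9.11 w 1.0
b 0.1 a 0.234 w0 2.724 rms 0.92 stop t 12.71 x 99.19999999999999 cross 9.1 w 1.02
b 0.12 a 0.197 w0 2.736 rms 0.91 stop t 13.17 x 111.30000000000001 cross 9.09 w 1.04
b 0.08 a 0.293 w0 2.795 rms 0.84 stop t 12.08 x 80.60000000000002 cross 9.11 w 0.98
b 0.1 a 0.263 w0 2.831 rms 0.85 stop t 12.31 x 86.10000000000002 cross 9.11 w 0.99
b 0.12 a 0.233 w0 2.869 rms 0.86 stop t 12.57 x 92.19999999999999 cross 9.11 w 1.0
```

```bash
python3 - <<'E'
from ang import *
for i in range(2):
    t,d,c=top();print(round(t,3),{k:(float(v[0]),v[1]) for k,v in d.items() if v})
E
```

```text
8.85 {'bt': (147.5, 22), 'st': (148.9, 12)}
8.9 {'bt': (150.7, 19), 'st': (152.0, 10)}
```

Call:
play_rows --increments '[[[0, 0, 0], [0, 0, 0]], [[0, 0.0125, 0], [0, 0, 0]], [[0, 0, 0], [0, 0, 0]]]'

```text
t: 9.2
eef_pos: [0.5963, 0.0947, 0.0367]
tool_rot: [0.682, -0.681, 0.186, -0.192]
contact_force: [-6.9, -5.9, 45.1]
gripper_width: 0.001
```

```bash
python3 - <<'E'
from ang import *
o=get_obs();print(o["t"],o["eef_pos"],o["contact_force"])
for i in range(3):
    t,d,c=top();print(round(t,3),{k:(float(v[0]),v[1]) for k,v in d.items() if v})
o=get_obs();print(o["t"],o["eef_pos"],o["contact_force"])
E
```

```text
9.2 [0.59631361 0.09465751 0.03670955] [-6.86824879 -5.92690885 45.14050166]
9.2 {'bt': (159.1, 9), 'st': (162.5, 13)}
9.25 {'bt': (159.1, 9), 'st': (162.4, 12)}
9.3 {'bt': (159.1, 9), 'st': (162.5, 13)}
9.35 [0.59624082 0.09469966 0.0369071 ] [-4.96196998 -4.61792178 31.91776149]
```

Call:
play_rows --increments '[[[0, -0.004, 0], [0, 0, 0]], [[0, -0.004, 0], [0, 0, 0]], [[0, -0.012, 0], [0, 0, 0]], [[0, -0.035, 0], [0, 0, 0]], [[0, -0.04, 0], [0, 0, 0]], [[0, -0.04, 0], [0, 0, 0]], [[0, -0.03, 0], [0, 0, 0]], [[-0.02, 0, 0.034], [0, 0, 0]], [[-0.02, 0, 0.034], [0, 0, 0]], [[-0.02, 0, 0.034], [0, 0, 0]], [[-0.02, 0, 0.034], [0, 0, 0]], [[-0.02, 0, 0.034], [0, 0, 0]], [[-0.02, 0, 0.034], [0, 0, 0]], [[-0.02, 0, 0.034], [0, 0, 0]], [[0, 0, 0], [0, 0, 0]], [[0, 0, 0], [0, 0, 0]]]'

```text
t: 10.68
eef_pos: [0.5923, 0.3754, 0.1971]
tool_rot: [0.682, -0.682, 0.188, -0.186]
contact_force: [-0.6, -0.8, -0.7]
gripper_width: -0.001
```

```bash
python3 - <<'E'
from ang import *
o=get_obs();print(o["t"],o["eef_pos"],o["contact_force"],o["joint_vel"].round(3))
for i in range(2):
    t,d,c=top();print(round(t,3),{k:(float(v[0]),v[1],float(v[2])) for k,v in d.items() if v})
cv2.imwrite("pics/end.png",cv2.resize(c["color"][120:260,270:430,::-1],None,fx=4,fy=4,interpolation=cv2.INTER_CUBIC))
im=c["color"];h=hsv(im);m=(h[...,0]>8)&(h[...,0]<24)&(h[...,1]>150)&(h[...,2]>150)
m[:215]=0;m[240:]=0;m[:,:310]=0;m[:,340:]=0
print("pointer",meas(pts_top(c,m,.028),.1,.17,3))
E
```

```text
10.6833 [0.59227898 0.37539301 0.19713788] [-0.56894939 -0.76350547 -0.72660805] [ 0.054 -0.021  0.054  0.03   0.015  0.003  0.008]
10.683 {'bt': (165.1, 33, 0.061), 'st': (166.3, 11, 0.104), 'vt': (-13.2, 34, 0.059)}
10.733 {'bt': (165.1, 33, 0.061), 'st': (166.4, 12, 0.104), 'vt': (-13.4, 35, 0.059)}
pointer (np.float64(164.6), 32, np.float64(0.136))
```

View pics/end.png

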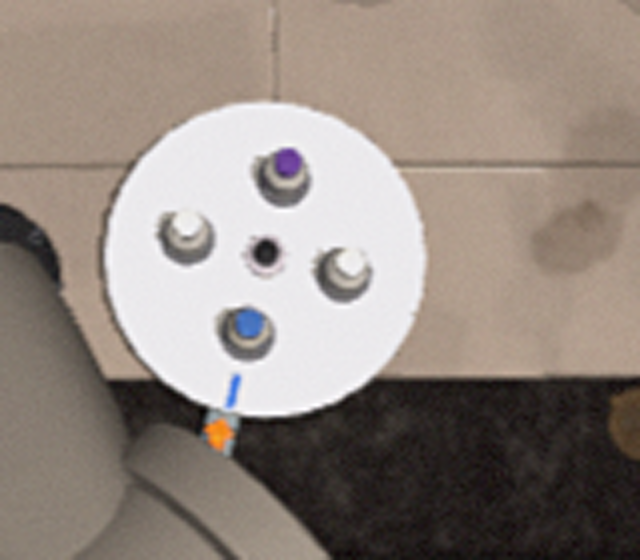

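The crop shows the blue cap (249,322) and stripe (234,390) in line with the pointer (219,433). The turntable is at rest and the arm is clear, so I'm handing in.

```bash
python3 -c "
from station import *
print(hand_in())"
```

```text
the job is handed in; nothing more can be done
None
```

I flicked the carousel anticlockwise with the shut fingertips against the blue-capped bottle's side. It reached about 2.7 rad/s. It spun untouched past the pointer once, and on the next pass I braked it with one press on the bare ring. I then lifted the finger and moved the arm clear. The job is handed in, at about 10.7 s on the clock.

- **Position:** In the last top view the blue cap is at 165.1° and its stripe at 166.4°, with the pointer at 164.7°. That puts the bottle within about 1–2° of the pointer. Two pictures 0.05 s apart agreed to 0.1°, so it is at rest.
- **Disagreement:** While the finger was still pressing, partly hidden views put the cap at 159.1° and the stripe at 162.5°. I trust the clear view afterwards, though a turn of a few degrees as the finger lifted can't be ruled out.
- **Flick speed:** It came out slower than the roughly 3.7 rad/s I aimed for, but the turntable was still turning at about 1 rad/s at the second pass.
- **Force and surroundings:** The fingertip press measured about 45 N vertically at the wrist, falling to 32 N as it held. I saw no shift of the base: the pointer read 164.6° after and 164.7° before. I kept the arm away from the other bench items but did not re-measure them.

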